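# Index the sample shuttle to its measuring position and start the reading

## Robot

A 6-joint arm with a two-finger parallel gripper is mounted at the origin on a cart in front of the work surface, level with it; the furniture and walls round the work are solid. World frame = base frame: x ahead of the robot, y to its left, z up, the work surface at z = 0. Lengths are in m, angles in rad, forces in N, time in s.
With the tool pointing down it reaches from about 0.35 to 0.725 m from the base axis. Payload 6 kg.
Tool frame: the origin (TCP) lies between the finger pads; the fingertips stand 19 mm ahead of it and the grasp point (between the pads) is the TCP; x points along the fingers, z is the direction in which the jaws open and shut, and the axes are right-handed (so a half turn about x gives the same grasp; the last joint's range is limited). The gripper opens to 85 mm and grips with 20 to 120 N. Pads are 22 mm wide; open, the fingers measure 114 mm over their backs; the gripper's body (76 mm by 85 mm) begins 54 mm behind the grasp point. The pads swing forward as they close: fully open they stand 13 mm farther back than shut.
Start: joints at [1.496, 0.04, 0.085, 0, -1.615, -0.334], TCP at [0.238, 0.551, 0.25] pointing down, gripper open.
Joint ranges: [-2.56, 2.56], [-1.29, 2.01], [-1.08, 1.49], [-3.29, 1.98], [-2.81, -0.18], [-2.99, 2.99]. Speed limits (rad/s): [2.57, 2.57, 3.01, 3.14, 3.14, 3.14].

## Interface

Orientations are given as a unit quaternion [x, y, z, w].
In Python, from plant import get_obs, read_camera, camera_info, finish_job, spot_in, tip_of gives the robot as it stands.
- The arm moves only by the tool arm_command, never from a script. Its argument "targets" is a list of rows, each a list of 3 entries, a list of its own where there are three numbers: the closure, from -1 (fully open) to 1 (shut), then the shift along the world's x, y, z normalised to -1 to 1, where 1 is 0.12 m, then the turn about the world's z normalised to -1 to 1, where 1 is 180 degrees. In form: [[hand, [x, y, z], yaw], ...]. A call has 1 to 20 rows; each row is the pose to reach, as a shift and turn from the pose commanded when the call began, turning the shorter way round; what a row does not reach only later rows make up. A row lasts 1/12 s, in which the tool goes at most 41.7 mm and 7.16 degrees, less where a joint would pass 70% of its speed; a pose out of reach is approached as far as the arm can. A call with a number of a shift or a turn outside -1 to 1 is refused whole. A call with a gripper value outside its range is refused whole. The fingers move at their own pace and stop on an object; "grip_force" is the grip in N (left out, the last holds). Time passes only in rows, so rows that repeat a pose let the fingers close. It gives the time, the measured TCP pose, the force and the opening at its end, in the units of the state.
- get_obs(): the state, without advancing time (a new reading comes with each control period).
- read_camera(name): name is "scene" or "top" or "wrist"; returns (picture, depth): 420x560x3 uint8, blue, green, red; 420x560 float32, m along the optical axis (not along the pixel's ray), 0 where there is no reading.
- camera_info(name): a dict with "fov_y" (degrees; the focal length in pixels is half the picture's height over the tangent of half this angle, whatever the lens; pixels are square), "cx", "cy" (the principal point, pixels), "pose" (4x4, takes a point from camera to world coordinates); the wrist camera has in their place "hand_eye" (4x4, takes a point from camera to tool coordinates, whose origin is the TCP and whose axes are the tool frame's). Camera axes: x right, y up, looking along -z (the intrinsics and any distortion apply to the point x, -y, -z); pixel columns grow to the right and rows downward; lengths in m; the calibration is good to about 2 mm. A picture is of the moment at which its call begins: read the wrist's pose just before it. camera_info takes no time and is no camera call.
- finish_job(): hands the job in, once; it reports no verdict.
Trained networks look in the newest picture that a camera, given by its name, has taken for a name from the list of things; names that differ only in an ending like _2 or _b are one class to them, and where a whole thing is asked for, a point or a joint stands for the part that bears it (a point fixed in the world has none). Each returns a list of dicts, best first, with "conf" (0 to 1); they miss things now and then, are a little off and sometimes report something else, mostly with a low value. They report only what shows in the picture. A call takes as long as a camera call. They do not tell look-alikes from the thing itself.
- spot_in(camera, name): "rect" ([left, top, width, height] in pixels, round what is visible of it).
- tip_of(camera, name): "point" ([row, column] in pixels: a listed point, or the origin of a listed thing).
The state is a dict: "time_s": time; "q": joint angles; "dq": joint speeds; "joint_torque": joint torques, N m; "eef_pos": TCP position; "ee_rot": TCP orientation; "force": force on the tool from outside, world axes, zero at the start; "moment": the same for the moment, N m; "grip_width": finger opening in m.
Only numpy, scipy, OpenCV 4.12 (cv2) and the standard library are available. Lean on these libraries where they do the work, as an engineer would, in place of code of your own. Each camera call takes 0.05 s, during which the arm holds its last target. There are 200 camera calls.

## Task

With the fingertips against the orange push plate, push the reader's sprung sample slide in past its first catch but not as far as the second, innermost one, then let it spring back so that it rests by itself on the stop pin at the middle position (white pointer at the green mark). Only then press the green read key right down and let it go. Grip nothing, leave the vial standing in the slide's pocket untouched, and do not disturb the loose things round about.

Things in the scene. Friction and masses are not known exactly. Their poses are not given: they have to be found in the camera images.
- shuttle_bed: Fixed aluminium bed of the reader, top 12 mm above the worktop; origin on the worktop. Its x is the direction the slide is pushed in, y left, z up. Spans x -120 to 95, y -95 to 55 mm. Stop pin housing at y 44 mm (38 mm high), slide in the middle, grey key console at y -74 mm. Marks beside the slide's white pointer: white = out, green = middle, red = innermost.
- push_face (a point): Centre of the robot-side face of the orange push plate (upright, 8 mm thick, 50 mm wide along the bed's y, 30 to 88 mm above the worktop). The point is 62 mm above the worktop and moves with the slide. Push along the bed's +x. In front of it is free space above the flat 12 mm bed.
- slide (a joint): How far the slide is pushed in, m: 0 = out (start), end stop 0.068. Spring back-force 3 to 7 N; with the pin's teeth pushing takes up to about 11 N. Pushed to 0.034 or more and let go it latches at the middle, 0.030; let go earlier it returns to 0. From about 0.060 it catches at the innermost 0.062 and stays there. A push to 0.038 to 0.050 is good.
- pocket_floor (a point): Centre of the floor of the square vial pocket in the slide (29 mm wide inside, walls 18 mm high), 32 mm above the worktop, 51 mm behind the push face; moves with the slide; its axes are those of the bed.
- sample_vial: Sample vial with yellow label and white cap, diameter 27, height 52 mm, standing loose in the pocket with its cap at 84 mm above the worktop. Origin: centre of its underside; z along it.
- read_key (a joint): Travel of the read key, m: 0 = up, 0.005 = right down; a spring button, down takes about 4 N.
- read_key_top (a point): Centre of the top of the green round read key, diameter 18 mm, on the grey console; press it straight down.
- vial_a: Bystander: vial with green label and white cap, diameter 27, height 52 mm; origin under its centre.
- buffer: Bystander: white bottle with green cap, diameter 38, height 75 mm; origin under its centre.
- dish: Bystander: clear flat dish with lid, diameter 64, height 16 mm; origin under its centre.
Things that resemble listed ones, but are neither listed nor needed, are in the scene too. Leave any blue or purple look-alike of the sample_vial alone.

How it is judged:
By the outcome, as a careful person would: the job done as asked, in the order asked, and still so for the second after the job is handed in, with the robot touching nothing.
It also fails if it takes over 38 s, if anything falls off the work surface, if the arm or the gripper's body presses on something with over 40 N, if the wrist force passes 120 N, or if a joint passes its speed limit or range.

## Working session

There is one attempt and no reset: what is moved stays moved. The work goes in short steps, Python scripts to look and compute and a tool call to move; the robot and the scene stay as the last step left them, time stands still between calls to the robot, and variables do not carry over. Pictures are saved under pics/ and viewed, about 8 in all and at most 12, crops included, and the job is handed in when it is done.

Besides the shell and the picture viewer there is one more tool, called after "Call:" as name([rows], argument=value, ...), one row to a line, values as JSON. arm_command: Moves the arm, as the interface text tells. Scaled input: -1 to 1 covers 0.12 m each way for a shift and 180 degrees each way for a turn. Its arguments: {"type":"object","properties":{"targets":{"type":"array"},"grip_force":{"type":"number"}},"required":["targets"]}

```bash
mkdir -p pics
cat > h.py <<'E'
import numpy as np, cv2
from plant import *
from scipy.spatial.transform import Rotation as R
def pose(name):
    i=camera_info(name)
    if 'pose' in i: return i,np.array(i['pose'])
    o=get_obs();T=np.eye(4);T[:3,:3]=R.from_quat(o['ee_rot']).as_matrix();T[:3,3]=o['eef_pos']
    return i,T@np.array(i['hand_eye'])
def ray(i,T,r,c):
    f=210/np.tan(np.radians(i['fov_y'])/2)
    d=np.array([(c-i['cx'])/f,-(r-i['cy'])/f,-1]);return T[:3,3],T[:3,:3]@d
def atz(i,T,r,c,z):
    o,d=ray(i,T,r,c);return o+d*(z-o[2])/d[2]
def atd(i,T,D,r,c):
    o,d=ray(i,T,r,c);r,c=int(round(r)),int(round(c));p=D[max(r-1,0):r+2,max(c-1,0):c+2];p=p[p>0]
    return o+d*np.median(p) if len(p) else None
E
python3 - <<'E'
from h import *
np.set_printoptions(precision=4,suppress=True)
o=get_obs();print(o)
for n in('scene','top'):
    i,T=pose(n);print({k:v for k,v in i.items()});im,D=read_camera(n);cv2.imwrite(f'pics/{n}0.png',im);np.save(n+'0.npy',D)
    for k in('push_face','read_key_top','pocket_floor','shuttle_bed','sample_vial','vial_a','buffer','dish'):
        for t in tip_of(n,k)[:3]:
            print(n,k,np.round(t['point'],1),round(t['conf'],2),atd(i,T,D,*t['point']),atz(i,T,*t['point'],{'push_face':.062,'pocket_floor':.032,'read_key_top':.04}.get(k,0)))
E
```

```text
{'time_s': 0.0, 'q': array([ 1.4957,  0.0408,  0.0838, -0.0005, -1.6155, -0.3337]), 'dq': array([-0.0007, -0.0018,  0.0005,  0.0003,  0.001 ,  0.0009]), 'joint_torque': array([  0.0003, -36.8199,  34.742 ,   6.9325,  -0.0054,   0.    ]), 'eef_pos': array([0.2383, 0.5503, 0.2493]), 'ee_rot': array([-0.5906, -0.3877,  0.5916, -0.3885]), 'force': array([0.0129, 0.2794, 0.538 ]), 'moment': array([0.0119, 0.0105, 0.0112]), 'grip_width': 0.08508491015126399}
{'fov_y': 47.97664834138629, 'cx': 276.2344424276733, 'cy': 207.98273231280373, 'pose': array([[-0.4722,  0.4059, -0.7825, -0.1355],
       [-0.8811, -0.2439,  0.4052, -0.0157],
       [-0.0264,  0.8808,  0.4728,  0.4767],
       [ 0.    ,  0.    ,  0.    ,  1.    ]])}
scene push_face [253.6 211.2] 0.58 [ 0.4734 -0.2117  0.0592] [ 0.4693 -0.2104  0.062 ]
scene read_key_top [227.4 253.6] 0.62 [ 0.5201 -0.3091  0.0545] [ 0.5426 -0.3192  0.04  ]
scene pocket_floor [252.5 211.8] 0.56 [ 0.4736 -0.2129  0.0608] [ 0.5157 -0.2266  0.032 ]
scene shuttle_bed [246. 214.] 0.88 [ 0.472  -0.2172  0.0726] [ 0.5811 -0.2534  0.    ]
scene sample_vial [
[... 1260 characters left out ...]
0.5721 -0.2438  0.    ]
top shuttle_bed [241.3 214.6] 0.59 [ 0.4728 -0.2171  0.0879] [ 0.4833 -0.202   0.    ]
top shuttle_bed [225.3 230.8] 0.15 [ 0.515  -0.2438  0.0608] [ 0.525  -0.2355  0.    ]
top sample_vial [215.3 319.2] 0.72 [ 0.5629 -0.4415  0.029 ] [ 0.5691 -0.4442  0.    ]
top sample_vial [282.4 303.6] 0.7 [ 0.4056 -0.4157  0.0519] [ 0.4075 -0.4192  0.    ]
top sample_vial [247.3 322. ] 0.69 [ 0.4859 -0.4506  0.0522] [ 0.4927 -0.4562  0.    ]
top vial_a [280.2 276.4] 0.45 [ 0.4048 -0.3562  0.0526] [ 0.4067 -0.356   0.    ]
top buffer [256.  287.3] 0.73 [ 0.4578 -0.375   0.0692] [ 0.4647 -0.3763  0.    ]
top dish [155.7 264.4] 0.7 [ 0.7015 -0.2989  0.0161] [ 0.7074 -0.2979  0.    ]
```

Run:
```python
from h import *
im=cv2.imread('pics/top0.png');cv2.imwrite('pics/t1.png',cv2.resize(im[120:310,150:360],None,fx=3.6,fy=3.1,interpolation=cv2.INTER_CUBIC)[:590])
im=cv2.imread('pics/scene0.png');cv2.imwrite('pics/s1.png',cv2.resize(im[150:310,150:370],None,fx=3.6,fy=3.6,interpolation=cv2.INTER_CUBIC))
```

```text
(no output)
```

View pics/t1.png

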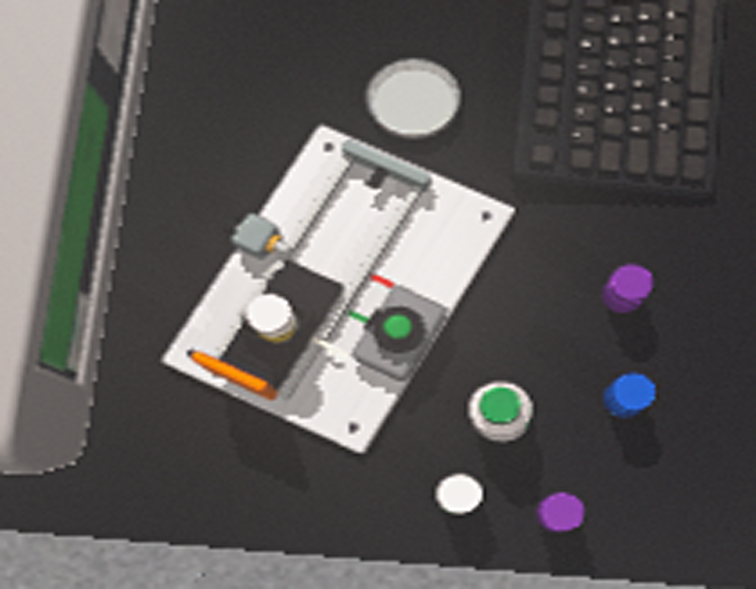

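View pics/s1.png

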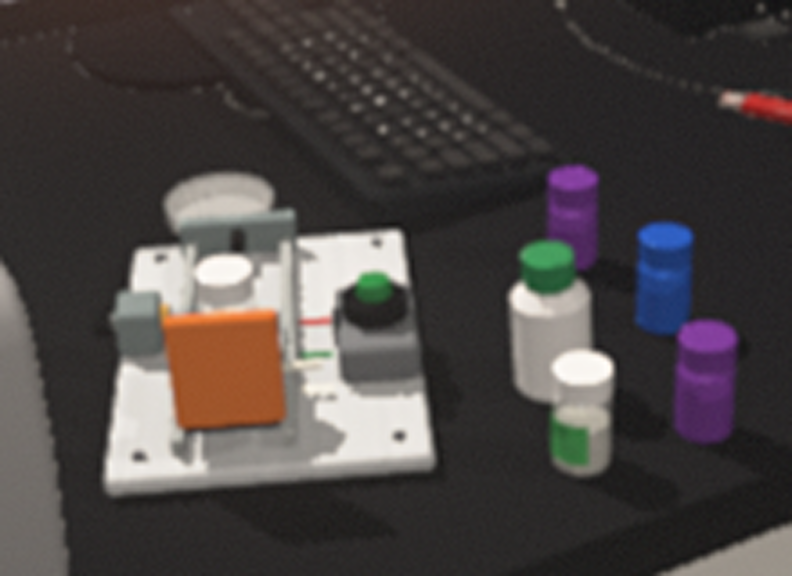

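The top crop shows the bed turned clockwise. The orange plate is at about (217,240) full px and the vial with white cap and yellow label is in the pocket (225,222). The only read key on a console is green, at (260.6,224.8). The other green round thing, at (288,251), is the buffer's cap. The scene crop agrees: blue and purple look-alikes on the right, and a large machine on the left.

Run:
```python
from h import *
np.set_printoptions(precision=4,suppress=True)
i,T=pose('top');D=np.load('top0.npy')
c=[atz(i,T,r,cc,.012) for cc,r in((195.3,236.1),(250.6,265.8),(293,187.1),(238.9,160.3))]
print(np.array(c));
loc=np.array([[-120,55],[-120,-95],[95,-95],[95,55]])/1e3
w=np.array(c)[:,:2]
lc,wc=loc-loc.mean(0),w-w.mean(0)
s=(lc.astype(float)@[1,1j]).conj()@(wc@[1,1j]);a=np.angle(s)
Rm=np.array([[np.cos(a),-np.sin(a)],[np.sin(a),np.cos(a)]]);t=w.mean(0)-Rm@loc.mean(0)
print('yaw',np.degrees(a),'t',t,'resid',(loc@Rm.T+t-w)*1e3)
# orange plate & key from depth, both cams
for n in('top','scene'):
    i,T=pose(n);D=np.load(n+'0.npy');im=cv2.imread(f'pics/{n}0.png');h=cv2.cvtColor(im,cv2.COLOR_BGR2HSV)
    f=210/np.tan(np.radians(i['fov_y'])/2)
    cc,rr=np.meshgrid(np.arange(560),np.arange(420))
    P=np.stack([(cc-i['cx'])/f,-(rr-i['cy'])/f,-np.ones_like(D)],-1)*D[...,None]@T[:3,:3].T+T[:3,3]
    np.save(n+'P.npy',P)
    for nm,lo,hi in(('orange',(5,150,90),(18,255,255)),('green',(50,100,50),(80,255,255))):
        m=cv2.inRange(h,np.array(lo),np.array(hi))>0;m&=D>0
        p=P[m];p=p[(p[:,2]>.03)&(p[:,2]<.1)];l=(p[:,:2]-t)@Rm
        if nm=='green':
            k=(abs(l[:,1]+.074)<.015);p=p[k];l=l[k];k=p[:,2]>np.median(p[:,2])-.004;p=p[k];l=l[k]
        print(n,nm,len(p),'bed med',np.median(l,0),'min',l.min(0),'max',l.max(0),'z',np.percentile(p[:,2],[2,50,98]),'world',np.median(p,0))
    # obstacles around push pose
    l=(P[...,:2]-t)@Rm
    m=(D>0)&(l[...,0]>-.3)&(l[...,0]<.1)&(abs(l[...,1])<.2)&(P[...,2]>.09)
    if m.any(): q=l[m];print('tall',m.sum(),q.min(0),q.max(0),P[m][:,2].max(),'nearest |y|',q[:,1][q[:,1]>0].min(initial=9))
```

```text
[[ 0.4898 -0.1575  0.012 ]
 [ 0.4332 -0.2938  0.012 ]
 [ 0.6299 -0.3753  0.012 ]
 [ 0.6853 -0.2377  0.012 ]]
yaw -22.351606417174455 t [ 0.5787 -0.2524] resid [[-1.1573  1.6629]
 [-1.6208 -0.7495]
 [ 0.5705 -1.0069]
 [ 2.2076  0.0936]]
top orange 103 bed med [-0.1097 -0.0072] min [-0.113  -0.0281] max [-0.003   0.0332] z [0.0347 0.0878 0.0924] world [ 0.4747 -0.2183  0.0878]
top green 44 bed med [-0.0305 -0.073 ] min [-0.0389 -0.0809] max [-0.0225 -0.065 ] z [0.0526 0.0555 0.0594] world [ 0.5226 -0.3084  0.0555]
tall 9067 [-0.2816 -0.0243] [0.0999 0.2   ] 0.1713494312786018 nearest |y| 0.004442636757976674
scene orange 958 bed med [-0.1123 -0.0051] min [-0.1159 -0.7744] max [0.6018 0.0311] z [0.033  0.062  0.0881] world [ 0.4737 -0.2149  0.062 ]
scene green 49 bed med [-0.036  -0.0748] min [-0.04   -0.0823] max [-0.0262 -0.0664] z [0.0492 0.0534 0.0565] world [ 0.5169 -0.3075  0.0534]
tall 12978 [-0.2769  0.0547] [0.0993 0.2   ] 0.168352072673218 nearest |y| 0.05469549046917031
```

Run:
```python
from h import *
np.set_printoptions(precision=3,suppress=True)
a=np.radians(-22.35);Rm=np.array([[np.cos(a),-np.sin(a)],[np.sin(a),np.cos(a)]]);t=np.array([.5787,-.2524])
for n in('top','scene'):
    P=np.load(n+'P.npy').reshape(-1,3);D=np.load(n+'0.npy').ravel()
    P=P[D>0];l=(P[:,:2]-t)@Rm
    for x in np.arange(-.25,.05,.04):
        m=(abs(l[:,0]-x)<.02)&(P[:,2]>.1)&(l[:,1]>-.1)&(l[:,1]<.3)
        if m.any(): print(n,'bedx',x,'ymin',np.percentile(l[m,1],1),'zmax',np.percentile(P[m,2],99))
    m=(P[:,2]>.15)&(P[:,0]>.1)&(P[:,0]<.8)
    q=P[m]; print(n,'tall>.15',len(q),q.min(0) if len(q) else '',q.max(0) if len(q) else '')
M=R.from_quat(get_obs()['ee_rot']).as_matrix();print(M)
print('jaw az',np.degrees(np.arctan2(M[1,2],M[0,2])))
```

```text
top bedx -0.25 ymin 0.09540565734933872 zmax 0.1697709665956166
top bedx -0.21 ymin 0.057828719648045035 zmax 0.1697764801218391
top bedx -0.16999999999999998 ymin 0.06855154766524756 zmax 0.16956391898759804
top bedx -0.12999999999999998 ymin 0.08797457930918545 zmax 0.1695392229083013
top bedx -0.08999999999999997 ymin 0.10500628486556826 zmax 0.1695919258629312
top bedx -0.04999999999999996 ymin 0.12144773025220022 zmax 0.16970729763762638
top bedx -0.009999999999999953 ymin 0.13849157345180785 zmax 0.1694936204287251
top bedx 0.030000000000000027 ymin 0.15494668045219956 zmax 0.16951082215630167
top tall>.15 38712 [ 0.397 -0.923  0.15 ] [0.8   0.278 0.339]
scene bedx -0.25 ymin 0.08295924352091712 zmax 0.1669530001754821
scene bedx -0.21 ymin 0.05606504800705801 zmax 0.16743389190844793
scene bedx -0.16999999999999998 ymin 0.07438337067440413 zmax 0.16734863013990037
scene bedx -0.12999999999999998 ymin 0.09190103172247603 zmax 0.16730250960286056
scene bedx -0.08999999999999997 ymin 0.10847909953471177 zmax 0.1673182645256325
scene bedx -0.04999999999999996 ymin 0.12552981894009732 zmax 0.16726190009831676
scene bedx -0.009999999999999953 ymin 0.1418444292277755 zmax 0.16729274370003333
scene bedx 0.030000000000000027 ymin 0.15841777422550654 zmax 0.1672504560119944
scene tall>.15 22073 [ 0.396 -0.993  0.15 ] [0.8   0.058 0.336]
[[-0.     0.918 -0.398]
 [-0.    -0.398 -0.918]
 [-1.     0.     0.   ]]
jaw az -113.42261502328556
```

View pics/scene0.png

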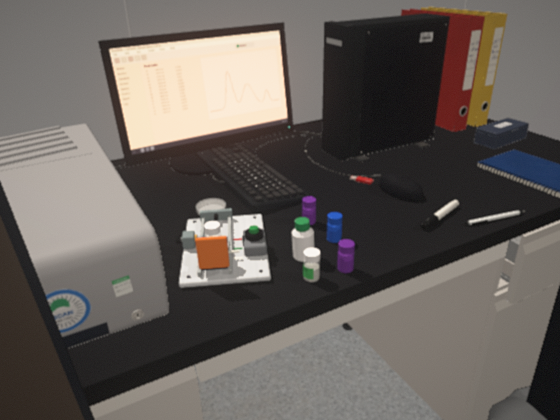

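View pics/top0.png

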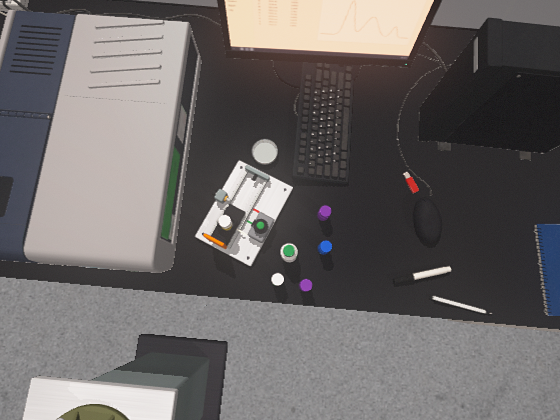

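Run:
```python
from h import *
np.set_printoptions(precision=3,suppress=True)
P=np.load('sceneP.npy')
for r,c in((250,5),(300,10),(350,20),(400,40),(330,45)):print(r,c,P[r,c])
P=np.load('topP.npy')
for r,c in((350,160),(370,140),(345,200),(400,60),(250,30),(200,10),(300,30)):print(r,c,P[r,c])
print(np.array(camera_info('wrist')['hand_eye']))
```

```text
250 5 [-0.075 -0.008  0.445]
300 10 [-0.076 -0.007  0.438]
350 20 [-0.075 -0.006  0.429]
400 40 [-0.074 -0.006  0.418]
330 45 [-0.075 -0.01   0.431]
350 160 [ 0.117  0.081 -0.715]
370 140 [ 0.109  0.039 -0.365]
345 200 [ 0.15  -0.073 -0.72 ]
400 60 [0.11  0.085 0.003]
250 30 [0.414 0.12  0.166]
200 10 [0.508 0.183 0.164]
300 30 [ 0.252  0.706 -0.823]
[[ 0.001  0.309 -0.951 -0.123]
 [ 0.     0.951  0.309  0.079]
 [ 1.    -0.     0.    -0.   ]
 [ 0.     0.     0.     1.   ]]
```

Call:
arm_command([
  [1, [0.55, -0.9, 0.1], 0.006],
  [1, [0.55, -0.9, 0.1], 0.006],
  [1, [0.55, -0.9, 0.1], 0.006],
  [1, [0.55, -0.9, 0.1], 0.006],
], grip_force=30)

```text
time_s: 1.23
eef_pos: [0.3072, 0.4388, 0.2649]
ee_rot: [0.589, 0.393, -0.587, 0.392]
force: [-0.0, 1.0, 1.9]
grip_width: 0.0388
```

Call:
arm_command([
  [1, [0.55, -0.9, 0], 0],
  [1, [0.55, -0.9, 0], 0],
  [1, [0.55, -0.9, 0], 0],
  [1, [0.55, -0.9, 0], 0],
])

```text
time_s: 1.57
eef_pos: [0.373, 0.3302, 0.2636]
ee_rot: [0.589, 0.392, -0.588, 0.393]
force: [0.0, 0.9, 1.3]
grip_width: 0.0
```

Call:
arm_command([
  [1, [0.55, -0.9, 0], 0],
  [1, [0.55, -0.9, 0], 0],
  [1, [0.55, -0.9, 0], 0],
  [1, [0.55, -0.9, 0], 0],
])

```text
time_s: 1.9
eef_pos: [0.4388, 0.2218, 0.263]
ee_rot: [0.589, 0.392, -0.588, 0.393]
force: [-0.7, 1.4, -0.1]
grip_width: -0.0001
```

Call:
arm_command([
  [1, [0, -0.9, 0], 0],
  [1, [0, -0.9, 0], 0],
  [1, [0, -0.9, 0], 0],
  [1, [0, -0.9, 0], 0],
])

```text
time_s: 2.23
eef_pos: [0.4366, 0.1152, 0.2635]
ee_rot: [0.589, 0.392, -0.587, 0.393]
force: [0.4, 0.8, 0.6]
grip_width: -0.0005
```

Call:
arm_command([
  [1, [0, -0.9, 0], 0],
  [1, [0, -0.9, 0], 0],
  [1, [0, -0.9, 0], 0],
  [1, [0, -0.9, 0], 0],
])

```text
time_s: 2.57
eef_pos: [0.4364, 0.0075, 0.263]
ee_rot: [0.588, 0.392, -0.588, 0.393]
force: [-0.6, 0.5, -0.0]
grip_width: -0.0001
```

Call:
arm_command([
  [1, [0, -0.9, 0], 0],
  [1, [0, -0.9, 0], 0],
  [1, [0, -0.9, 0], 0],
  [1, [0, -0.9, 0], 0],
])

```text
time_s: 2.9
eef_pos: [0.4363, -0.1002, 0.2623]
ee_rot: [-0.588, -0.392, 0.588, -0.393]
force: [0.8, 1.3, -0.3]
grip_width: -0.0001
```

Call:
arm_command([
  [1, [0, -0.9, 0], 0],
  [1, [0, -0.9, 0], 0],
  [1, [0, -0.9, 0], 0],
  [1, [0, -0.9, 0], 0],
  [1, [0, -0.9, 0], 0],
])

```text
time_s: 3.32
eef_pos: [0.4366, -0.2058, 0.2618]
ee_rot: [-0.588, -0.393, 0.588, -0.393]
force: [-0.2, 0.8, 0.1]
grip_width: 0.0001
```

Run:
```python
from h import *
np.set_printoptions(precision=4,suppress=True)
o=get_obs();M=R.from_quat(o['ee_rot']).as_matrix();print(o['eef_pos'],np.degrees(np.arctan2(M[1,2],M[0,2])),M[:,0])
i,T=pose('wrist');im,D=read_camera('wrist');cv2.imwrite('pics/w1.png',im);np.save('w1.npy',D)
for k,z in(('push_face',.062),('read_key_top',.054),('pocket_floor',.032)):
    for t in tip_of('wrist',k)[:2]: print(k,np.round(t['point'],1),round(t['conf'],2),atd(i,T,D,*t['point']),atz(i,T,*t['point'],z))
```

```text
[ 0.4366 -0.2058  0.2618] -112.47358660665401 [-0.0009  0.0002 -1.    ]
push_face [130.8 276.5] 0.8 [ 0.4798 -0.2168  0.0862] [ 0.4774 -0.2152  0.062 ]
push_face [133.6 433.7] 0.2 [ 0.4158 -0.3478  0.0306] [ 0.4241 -0.3379  0.062 ]
read_key_top [ 28.  363.6] 0.56 [ 0.525  -0.3108  0.0544] [ 0.525  -0.3109  0.054 ]
pocket_floor [ 74.1 277.9] 0.62 [ 0.5182 -0.234   0.0838] [ 0.5197 -0.2337  0.032 ]
```

View pics/w1.png

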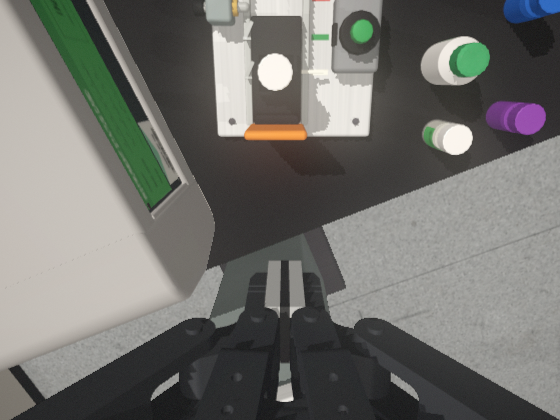

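The wrist view shows the bed square to the tool, with the plate at (276,131), key at (362,30) and fingers at column 284. There is room to descend in front of the plate.

Call:
arm_command([
  [1, [0, 0, -0.3], 0],
  [1, [0, 0, -0.6], 0],
  [1, [0, 0, -0.9], 0],
  [1, [0, 0, -0.9], 0],
])

```text
time_s: 3.85
eef_pos: [0.4333, -0.2031, 0.1464]
ee_rot: [-0.585, -0.397, 0.59, -0.391]
force: [-0.4, 1.0, -1.3]
grip_width: -0.0002
```

Call:
arm_command([
  [1, [0, 0, -0.25], 0],
  [1, [0, 0, -0.45], 0],
  [1, [0, 0, -0.65], 0],
  [1, [0, 0, -0.65], 0],
  [1, [0, 0, -0.65], 0],
])

```text
time_s: 4.27
eef_pos: [0.4369, -0.2052, 0.0777]
ee_rot: [-0.587, -0.394, 0.587, -0.394]
force: [-0.3, -0.4, 1.1]
grip_width: -0.0002
```

Call:
arm_command([
  [1, [0.03, -0.013, 0], 0],
  [1, [0.06, -0.025, 0], 0],
  [1, [0.09, -0.037, 0], 0],
  [1, [0.12, -0.05, 0], 0],
  [1, [0.12, -0.05, 0], 0],
])

```text
time_s: 4.68
eef_pos: [0.4518, -0.2118, 0.0769]
ee_rot: [0.588, 0.393, -0.587, 0.394]
force: [-0.0, -0.1, 1.1]
grip_width: -0.0003
```

Call:
arm_command([
  [1, [0.016, -0.007, 0], 0],
  [1, [0.031, -0.013, 0], 0],
  [1, [0.031, -0.013, 0], 0],
])

```text
time_s: 4.93
eef_pos: [0.4548, -0.2131, 0.0762]
ee_rot: [-0.587, -0.394, 0.588, -0.394]
force: [-0.7, -0.0, -0.8]
grip_width: -0.0002
```

Call:
arm_command([
  [1, [0.016, -0.007, 0], 0],
  [1, [0.031, -0.013, 0], 0],
  [1, [0.031, -0.013, 0], 0],
])

```text
time_s: 5.18
eef_pos: [0.4585, -0.2147, 0.0763]
ee_rot: [-0.587, -0.394, 0.587, -0.394]
force: [-0.7, -0.3, -1.2]
grip_width: 0.0001
```

Call:
arm_command([
  [1, [0.016, -0.007, 0], 0],
  [1, [0.031, -0.013, 0], 0],
  [1, [0.031, -0.013, 0], 0],
])

```text
time_s: 5.43
eef_pos: [0.4619, -0.2161, 0.0763]
ee_rot: [-0.587, -0.394, 0.588, -0.393]
force: [-2.5, 1.4, 2.8]
grip_width: -0.0002
```

Call:
arm_command([
  [1, [0.016, -0.007, 0], 0],
  [1, [0.031, -0.013, 0], 0],
  [1, [0.031, -0.013, 0], 0],
])

```text
time_s: 5.68
eef_pos: [0.4659, -0.2178, 0.0763]
ee_rot: [-0.587, -0.394, 0.588, -0.394]
force: [-3.0, 1.2, 1.9]
grip_width: -0.0001
```

Contact came at about x = 0.460 m (3 N, matching the spring), so the slide is now at about 6 mm. I'll push to about 44 mm.

Call:
arm_command([
  [1, [0.03, -0.012, 0], 0],
  [1, [0.06, -0.025, 0], 0],
  [1, [0.09, -0.037, 0], 0],
  [1, [0.12, -0.05, 0], 0],
  [1, [0.15, -0.062, 0], 0],
  [1, [0.18, -0.074, 0], 0],
  [1, [0.21, -0.086, 0], 0],
  [1, [0.24, -0.099, 0], 0],
  [1, [0.27, -0.111, 0], 0],
  [1, [0.29, -0.12, 0], 0],
  [1, [0.29, -0.12, 0], 0],
  [1, [0.29, -0.12, 0], 0],
  [1, [0.29, -0.12, 0], 0],
])

```text
time_s: 6.77
eef_pos: [0.5003, -0.2321, 0.0762]
ee_rot: [-0.587, -0.394, 0.588, -0.393]
force: [-4.3, 2.5, 3.5]
grip_width: 0.0003
```

Run:
```python
from h import *
np.set_printoptions(precision=4,suppress=True)
o=get_obs();print(o['eef_pos'],o['force'],'slide',np.dot(o['eef_pos'][:2]-[.4602,-.2154],[.925,-.380]))
im,D=read_camera('wrist');s=im
im2,_=read_camera('top');b=cv2.resize(im2[160:290,180:310],(560,560),interpolation=cv2.INTER_CUBIC)[:420]
cv2.imwrite('pics/w2.png',im)
```

```text
[ 0.5003 -0.2321  0.0762] [-4.2997  2.5109  3.4541] slide 0.043468904890696256
```

View pics/w2.png

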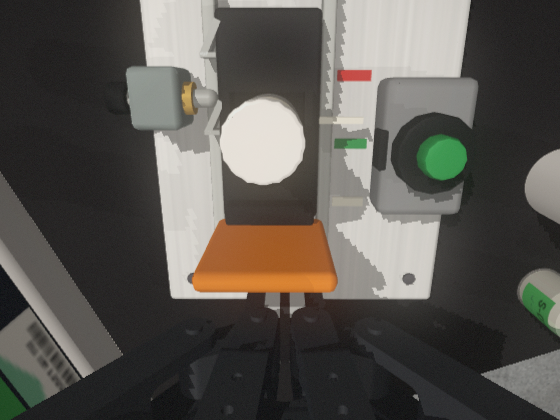

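The white pointer (row 120) is past the green mark (144) and short of the red one (75), so the slide is at about 42 mm. I'll back off slowly.

Call:
arm_command([
  [1, [-0.03, 0.012, 0], 0],
  [1, [-0.06, 0.025, 0], 0],
  [1, [-0.09, 0.037, 0], 0],
  [1, [-0.12, 0.05, 0], 0],
  [1, [-0.15, 0.062, 0], 0],
  [1, [-0.2, 0.082, 0], 0],
  [1, [-0.25, 0.103, 0], 0],
  [1, [-0.25, 0.103, 0], 0],
  [1, [-0.25, 0.103, 0], 0],
])

```text
time_s: 7.62
eef_pos: [0.4705, -0.2196, 0.0765]
ee_rot: [0.588, 0.393, -0.587, 0.394]
force: [0.2, -0.5, -0.4]
grip_width: -0.0
```

Call:
arm_command([
  [1, [0, 0, 0.25], 0],
  [1, [0, 0, 0.5], 0],
  [1, [0, 0, 0.75], 0],
  [1, [0, 0, 0.75], 0],
  [1, [0, 0, 0.75], 0],
])

```text
time_s: 8.03
eef_pos: [0.4718, -0.2199, 0.1685]
ee_rot: [0.589, 0.393, -0.586, 0.395]
force: [-0.0, -0.0, -1.2]
grip_width: -0.0002
```

Run:
```python
from h import *
np.set_printoptions(precision=4,suppress=True)
o=get_obs();print(o['eef_pos'],o['force'])
i,T=pose('wrist');im,D=read_camera('wrist');cv2.imwrite('pics/w3.png',im)
for k,z in(('push_face',.062),('read_key_top',.054)):
    for t in tip_of('wrist',k)[:2]: print(k,np.round(t['point'],1),round(t['conf'],2),atd(i,T,D,*t['point']),atz(i,T,*t['point'],z))
h=cv2.cvtColor(im,cv2.COLOR_BGR2HSV);m=cv2.inRange(h,(50,100,50),(80,255,255))
n,_,s,c=cv2.connectedComponentsWithStats(m)
for j in range(1,n):
    if s[j,4]>150: print(s[j],c[j],atd(i,T,D,c[j][1],c[j][0]),atz(i,T,c[j][1],c[j][0],.054))
```

```text
[ 0.4718 -0.2199  0.1685] [-0.0315 -0.0031 -1.2253]
push_face [165.  273.1] 0.61 [ 0.5079 -0.2277  0.0849] [ 0.5039 -0.2253  0.062 ]
read_key_top [ 79.6 391.3] 0.94 [ 0.5235 -0.3103  0.0544] [ 0.5235 -0.3103  0.054 ]
[    0    61   136   281 14492] [ 56.8015 214.4181] [ 0.5305 -0.1145  0.1056] [ 0.5266 -0.0771  0.054 ]
[373  65  31  31 729] [388.3416  80.2894] [ 0.5239 -0.3085  0.0545] [ 0.5238 -0.3086  0.054 ]
[ 505   99   55   46 2052] [533.6959 121.0015] [ 0.4733 -0.3731  0.0744] [ 0.4667 -0.3847  0.054 ]
[461 191  16  24 241] [467.4108 201.5436] [ 0.4136 -0.3469  0.0175] [ 0.431 -0.334  0.054]
```

View pics/w3.png

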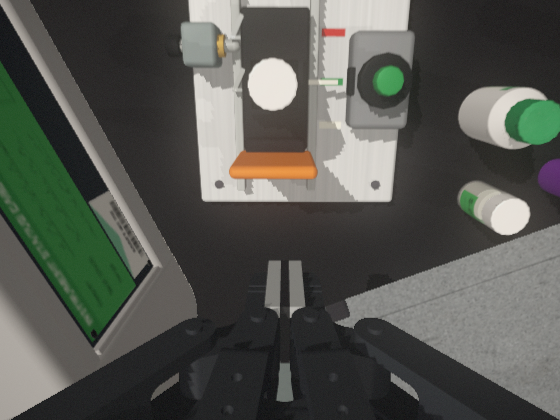

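The white pointer is on the green mark (row 82), so the slide is latched at the middle by itself and the vial is upright. Next is the key at (0.5237, -0.309), top at z 0.0545.

Call:
arm_command([
  [1, [0.15, -0.25, 0], 0],
  [1, [0.29, -0.5, 0], 0],
  [1, [0.432, -0.743, 0], 0],
  [1, [0.432, -0.743, 0], 0],
  [1, [0.432, -0.743, 0], 0],
])

```text
time_s: 8.6
eef_pos: [0.5218, -0.3098, 0.1629]
ee_rot: [-0.587, -0.395, 0.589, -0.392]
force: [-0.4, 0.4, -0.0]
grip_width: 0.0002
```

Call:
arm_command([
  [1, [0, 0, -0.2], 0],
  [1, [0, 0, -0.4], 0],
  [1, [0, 0, -0.6], 0],
  [1, [0, 0, -0.7], 0],
  [1, [0, 0, -0.7], 0],
  [1, [0, 0, -0.7], 0],
])

```text
time_s: 9.1
eef_pos: [0.5222, -0.3086, 0.0827]
ee_rot: [-0.587, -0.394, 0.588, -0.394]
force: [0.3, -0.2, -0.1]
grip_width: 0.0
```

Run:
```python
from h import *
np.set_printoptions(precision=4,suppress=True)
o=get_obs();print(o['eef_pos'],o['force'])
i,T=pose('wrist');im,D=read_camera('wrist')
im2,D2=read_camera('scene');b=cv2.resize(im2[190:290,170:310],(784,560),interpolation=cv2.INTER_CUBIC)
cv2.imwrite('pics/s4.png',b)
P=np.load('topP.npy')
p=P.reshape(-1,3);m=np.hypot(p[:,0]-.5236,p[:,1]+.309)<.024;q=p[m]
for a,c in((0,.007),(.01,.014),(.014,.018),(.018,.024)):
    r=np.hypot(q[:,0]-.5236,q[:,1]+.309);k=(r>=a)&(r<c);print(a,c,np.percentile(q[k,2],[10,50,90]))
```

```text
[ 0.5222 -0.3086  0.0827] [ 0.2931 -0.1504 -0.0867]
0 0.007 [0.0544 0.0558 0.058 ]
0.01 0.014 [0.0459 0.0475 0.049 ]
0.014 0.018 [0.0336 0.046  0.0482]
0.018 0.024 [0.0096 0.0346 0.0366]
```

View pics/s4.png

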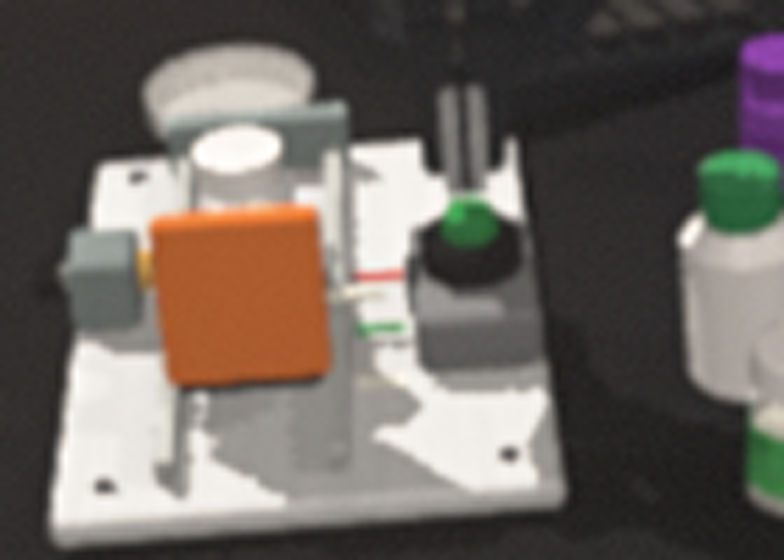

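The shut fingertips stand right over the key (about 464,195 in the crop), and the slide is still at the middle. I'll press straight down.

Call:
arm_command([
  [1, [0.01, 0, -0.03], 0],
  [1, [0.01, 0, -0.06], 0],
  [1, [0.01, 0, -0.08], 0],
  [1, [0.01, 0, -0.08], 0],
])

```text
time_s: 9.53
eef_pos: [0.5239, -0.3089, 0.0726]
ee_rot: [0.588, 0.393, -0.587, 0.394]
force: [0.8, 1.0, 2.2]
grip_width: -0.0002
```

Call:
arm_command([
  [1, [0, 0, -0.0125], 0],
  [1, [0, 0, -0.025], 0],
  [1, [0, 0, -0.025], 0],
])

```text
time_s: 9.78
eef_pos: [0.5239, -0.3089, 0.0699]
ee_rot: [0.588, 0.393, -0.587, 0.394]
force: [0.4, 0.4, 3.8]
grip_width: 0.0
```

Call:
arm_command([
  [1, [0, 0, -0.0085], 0],
  [1, [0, 0, -0.017], 0],
  [1, [0, 0, -0.017], 0],
])

```text
time_s: 10.03
eef_pos: [0.5239, -0.309, 0.0691]
ee_rot: [0.587, 0.393, -0.587, 0.394]
force: [-2.3, 3.1, 7.8]
grip_width: -0.0001
```

Call:
arm_command([
  [1, [0, 0, -0.0085], 0],
  [1, [0, 0, -0.0085], 0],
])

```text
time_s: 10.2
eef_pos: [0.5239, -0.309, 0.069]
ee_rot: [0.587, 0.393, -0.587, 0.394]
force: [-4.3, 4.3, 12.5]
grip_width: 0.0002
```

Call:
arm_command([
  [1, [0, 0, -0.0085], 0],
  [1, [0, 0, -0.0085], 0],
])

```text
time_s: 10.37
eef_pos: [0.524, -0.309, 0.0689]
ee_rot: [0.587, 0.393, -0.587, 0.395]
force: [-5.3, 6.2, 16.6]
grip_width: -0.0003
```

The key is bottomed: no motion from 8 to 17 N, after about 5 mm of travel. Releasing.

Call:
arm_command([
  [1, [0, 0, 0.03], 0],
  [1, [0, 0, 0.08], 0],
  [1, [0, 0, 0.3], 0],
  [1, [0, 0, 0.6], 0],
  [1, [0, 0, 0.9], 0],
  [1, [0, 0, 0.9], 0],
])

```text
time_s: 10.87
eef_pos: [0.5256, -0.3107, 0.1822]
ee_rot: [0.589, 0.39, -0.586, 0.397]
force: [0.3, 0.3, 2.4]
grip_width: 0.0
```

Call:
arm_command([
  [1, [-0.3, 0.4, 0.1], 0],
  [1, [-0.45, 0.743, 0.1], 0],
  [1, [-0.45, 0.743, 0.1], 0],
  [1, [-0.45, 0.743, 0.1], 0],
  [1, [-0.45, 0.743, 0.1], 0],
])

```text
time_s: 11.28
eef_pos: [0.4694, -0.2191, 0.1858]
ee_rot: [0.587, 0.394, -0.587, 0.394]
force: [-0.2, 0.0, 0.2]
grip_width: 0.0002
```

Run:
```python
from h import *
np.set_printoptions(precision=4,suppress=True)
o=get_obs();print(o['time_s'],o['eef_pos'],o['force'])
i,T=pose('wrist');im,D=read_camera('wrist');cv2.imwrite('pics/w5.png',im)
for t in tip_of('wrist','read_key_top')[:1]: print(t,atd(i,T,D,*t['point']))
it,Tt=pose('top');im2,D2=read_camera('top')
for k in('vial_a','buffer','dish','read_key_top'):
    for t in tip_of('top',k)[:2]: print(k,np.round(t['point'],1),round(t['conf'],2),atd(it,Tt,D2,*t['point']))
```

```text
11.2833 [ 0.4694 -0.2191  0.1858] [-0.219   0.0495  0.2445]
{'point': [75.7, 383.0], 'conf': 0.77} [ 0.5237 -0.3093  0.0543]
vial_a [285.2 276. ] 0.61 [ 0.3943 -0.3563  0.0411]
buffer [254.5 287.4] 0.69 [ 0.4604 -0.3748  0.0754]
dish [153.5 265.9] 0.75 [ 0.7073 -0.3021  0.0167]
dish [230.5 220.9] 0.42 [ 0.4981 -0.2266  0.082 ]
read_key_top [225.5 258.1] 0.56 [ 0.521  -0.3041  0.0561]
read_key_top [229.8 219.8] 0.19 [ 0.5009 -0.2225  0.0723]
```

View pics/w5.png

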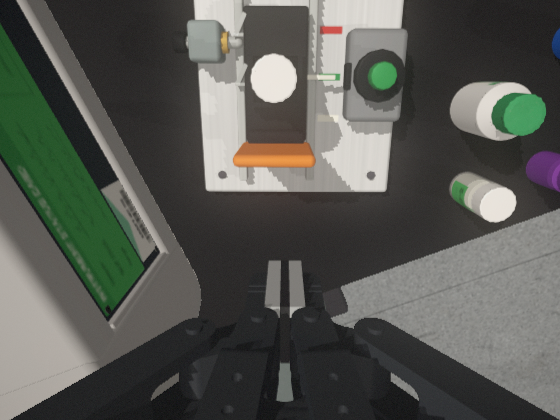

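The pointer is on the green mark (325,77), the key is back up at z 0.054, the vial is upright and the bystanders are unmoved. The robot is clear of everything, so I'll hand in.

```bash
python3 -c "from plant import finish_job; print(finish_job())"
```

```text
the job is handed in; nothing more can be done
None
```

The job is done and handed in at about 11.5 s of the 38 s allowed; no verdict was reported.

- **Slide:** With the shut fingertips on the orange plate, I pushed the slide in to about 42–43 mm, between the two catches, at about 5 N. I then backed off slowly. In the wrist picture the slide rests by itself with the white pointer on the green mark.
- **Read key:** Only after that did I press the green key straight down about 5 mm, until it stopped moving while the force rose from 8 to 17 N. Then I let it go.
- **Last checks:**
  - The pointer is still on green and the key top is back at its starting height (0.054 m).
  - The sample vial is upright in its pocket.
  - The force on the tool is about zero, with the robot clear of everything.
- **Disagreements:**
  - `vial_a` and the dish read 2 to 10 mm off their first fixes, which I put down to detector noise; both look undisturbed.
  - There was a side force of about 8 N at the bottom of the key press, and it went away on release.

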